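# Go-gauge three reamed bushes and pull the one not reamed through

### The job

Take the plug gauge from its rack and try it in the three bronze bushes in the wooden block, working along the row from left to right as you stand at the robot: feel it gently into each bore until it has gone right through or comes to rest on a step inside, and never force it. Then put the gauge back fully home in its rack, stand the bush that would not let it through upright in the steel tray, and leave the good bushes in their pockets and everything else on the bench where it is.

Things in the scene. Friction and masses are not known exactly. Their poses are not given: they have to be found in the camera images.
- gauge: the go plug gauge, 109 mm tall, about 0.16 kg, stands pin down in the rack. From below: steel pin 16.5 mm across and 44 mm long (its lowest 3 mm taper to 12.8 mm), collar 26 mm across and 5 mm thick, dark knurled round handle 20 mm across and 60 mm long. Origin in the middle of the pin's lower end; z runs up along the handle.
- gauge_tip (a point): middle of the gauge pin's lower end, 79 mm below the middle of the handle.
- gauge_grip (a point): middle of the gauge's handle, the place to grip it (30 mm below the handle's top end).
- rack: gauge rack, a dark wooden block 96 x 60 mm, 54 mm high, fixed during the job; origin in the middle of its underside, long side along its x. One large hole for the gauge, and two small holes that are not used.
- rack_hole (a point): centre of the mouth of the rack's large hole, 54 mm above the worktop: 20.5 mm across, 48 mm deep, upright. With the gauge home its collar rests on the rack's top and its tip is 44 mm below this point.
- block: holding block, reddish-brown hardwood 66 x 214 mm, 26 mm high, fixed during the job; origin in the middle of its underside. Three round pockets in a row along its y, 70 mm apart; it may stand turned by up to 0.3 rad, so that its +y end is always the left end as the robot sees it.
- pocket_1 (a point): left pocket as the robot sees the row: 37 mm across, 14 mm deep; middle of its floor, 12 mm above the worktop, over a 24 mm clearance hole 12 mm deep. In it stands a brass-coloured bush, head up, up to 1 mm off centre: body 34 mm across, above it a head 42 mm across and 8 mm thick, 40 mm in all, top face 52 mm above the worktop, 0.2 kg.
- pocket_2 (a point): middle pocket, like the left one, with a bush of the same outside. Every bush has an 18 mm bore at the top, upright, in its middle. In a bush reamed right through it stays 18 mm to the bottom; in a bush not reamed through it ends on a solid step 22 mm below the top face, with a 12 mm pilot hole below.
- pocket_3 (a point): right pocket, like the left one, with a bush of the same outside. Which pocket holds a bush that was not reamed through changes and is found with the gauge.
- tray: rework tray, open pressed steel, 150 x 112 mm (long side along its x), 18 mm high, walls and floor 3 mm thick, fixed during the job; empty at first. Origin in the middle of its underside, z up.
- bearing_1: ball bearing lying flat, 47 mm across, 14 mm high; bystander, loose, not part of the job; leave it where it is. The point is the centre of its underside.
- bearing_2: ball bearing lying flat, 40 mm across, 14 mm high; bystander, loose, not part of the job; leave it where it is. The point is the centre of its underside.
- feeler_set: folded feeler gauge set, 18 x 100 x 14 mm; bystander, loose, not part of the job; leave it where it is. The point is the centre of its underside.
- piston_1: alloy piston, 60 mm across, 54 mm high; bystander, loose, not part of the job; leave it where it is. The point is the centre of its underside.
- tape_roll: roll of black tape lying flat, 66 mm across, 19 mm high; bystander, loose, not part of the job; leave it where it is. The point is the centre of its underside.
- lock_nut: large lock nut, 36 x 41 x 16 mm; bystander, loose, not part of the job; leave it where it is. The point is the centre of its underside.

How it is judged:
On the way, in this order (a step that is already met when the one before it is completed fails the run):
1. the gauge has been tried in the bush in the left pocket: its tip right through (at most 5 mm short of the bottom) or, where there is a step inside, resting on it with at least 1 N (((horizontal distance between through_bush_1_mid and pocket_1 below 0.01 m and horizontal distance between gauge_tip and through_bush_1_mid below 0.005 m and angle between the z axis of gauge and the z axis of through_bush_1_mid, either way round below 0.12 rad and z of gauge_tip in the frame of through_bush_1_mid below -0.015 m) or (horizontal distance between stepped_bush_mid and pocket_1 below 0.01 m and horizontal distance between gauge_tip and stepped_bush_mid below 0.005 m and angle between the z axis of gauge and the z axis of stepped_bush_mid, either way round below 0.12 rad and z of gauge_tip in the frame of stepped_bush_mid below 0.002 m and contact force between gauge and stepped_bush above 1 N) or (horizontal distance between through_bush_2_mid and pocket_1 below 0.01 m and horizontal distance between gauge_tip and through_bush_2_mid below 0.005 m and angle between the z axis of gauge and the z axis of through_bush_2_mid, either way round below 0.12 rad and z of gauge_tip in the frame of through_bush_2_mid below -0.015 m))), for 0.05 s.
2. the gauge has been tried in the bush in the middle pocket: its tip right through (at most 5 mm short of the bottom) or, where there is a step inside, resting on it with at least 1 N (((horizontal distance between through_bush_1_mid and pocket_2 below 0.01 m and horizontal distance between gauge_tip and through_bush_1_mid below 0.005 m and angle between the z axis of gauge and the z axis of through_bush_1_mid, either way round below 0.12 rad and z of gauge_tip in the frame of through_bush_1_mid below -0.015 m) or (horizontal distance between stepped_bush_mid and pocket_2 below 0.01 m and horizontal distance between gauge_tip and stepped_bush_mid below 0.005 m and angle between the z axis of gauge and the z axis of stepped_bush_mid, either way round below 0.12 rad and z of gauge_tip in the frame of stepped_bush_mid below 0.002 m and contact force between gauge and stepped_bush above 1 N) or (horizontal distance between through_bush_2_mid and pocket_2 below 0.01 m and horizontal distance between gauge_tip and through_bush_2_mid below 0.005 m and angle between the z axis of gauge and the z axis of through_bush_2_mid, either way round below 0.12 rad and z of gauge_tip in the frame of through_bush_2_mid below -0.015 m))), for 0.05 s.
3. the gauge has been tried in the bush in the right pocket: its tip right through (at most 5 mm short of the bottom) or, where there is a step inside, resting on it with at least 1 N (((horizontal distance between through_bush_1_mid and pocket_3 below 0.01 m and horizontal distance between gauge_tip and through_bush_1_mid below 0.005 m and angle between the z axis of gauge and the z axis of through_bush_1_mid, either way round below 0.12 rad and z of gauge_tip in the frame of through_bush_1_mid below -0.015 m) or (horizontal distance between stepped_bush_mid and pocket_3 below 0.01 m and horizontal distance between gauge_tip and stepped_bush_mid below 0.005 m and angle between the z axis of gauge and the z axis of stepped_bush_mid, either way round below 0.12 rad and z of gauge_tip in the frame of stepped_bush_mid below 0.002 m and contact force between gauge and stepped_bush above 1 N) or (horizontal distance between through_bush_2_mid and pocket_3 below 0.01 m and horizontal distance between gauge_tip and through_bush_2_mid below 0.005 m and angle between the z axis of gauge and the z axis of through_bush_2_mid, either way round below 0.12 rad and z of gauge_tip in the frame of through_bush_2_mid below -0.015 m))), for 0.05 s.
At the end, for the whole second after the job is handed in: The gauge stands upright in the rack's large hole, collar down to within about 6 mm of the rack's top; the bush that the gauge did not pass stands upright (within 0.15 rad) on the tray's floor; the two good bushes stand in the pockets where they began, moved less than 8 mm; gauge and bush at rest (horizontal distance between gauge_tip and rack_hole below 0.006 m and z of gauge_tip in the frame of rack_hole below -0.038 m and angle between each of gauge, through_bush_1_mid, through_bush_2_mid's own z axis and vertical below 0.1 rad and linear speed of each of gauge, stepped_bush below 0.02 m/s and x of stepped_bush_mid in the frame of tray between -0.06 and 0.06 m and y of stepped_bush_mid in the frame of tray between -0.042 and 0.042 m and z of stepped_bush_mid in the frame of tray below 0.029 m and angle between stepped_bush_mid's own z axis and vertical below 0.15 rad and distance of each of through_bush_1_mid, through_bush_2_mid from where it was at the start of the episode below 0.008 m); the robot touches nothing.
It fails at once if the gauge is pressed against a bush with more than 40 N (contact force between gauge and through_bush_1 above 40 N or contact force between gauge and stepped_bush above 40 N or contact force between gauge and through_bush_2 above 40 N).
It fails at once if a bystander is moved by more than 15 mm (distance of any of bearing_1, bearing_2, feeler_set, piston_1, tape_roll, lock_nut from where it was at the start of the episode above 0.015 m).
It also fails if it takes over 72 s, if anything falls off the work surface, if the arm or the gripper's body presses on something with over 40 N, if the wrist force passes 120 N, or if a joint passes its speed limit or range.

### The arm

A 7-joint arm with a two-finger parallel gripper is mounted at the origin on a cart in front of the work surface, level with it; the furniture and walls round the work are solid. World frame = base frame: x ahead of the robot, y to its left, z up, the work surface at z = 0. Lengths are in m, angles in rad, forces in N, time in s.
With the tool pointing down it reaches from about 0.425 to 0.825 m from the base axis. Payload 3.6 kg.
Tool frame: the origin (TCP) lies where the fingers leave the gripper's body, on its centre line; the fingertips stand 73 mm ahead of it and the grasp point (between the pads) lies 54 mm ahead of it; x points along the fingers, y is the direction in which the jaws open and shut, and the axes are right-handed (so a half turn about x gives the same grasp; the last joint's range is limited). The gripper opens to 85 mm and grips with 20 to 120 N. Pads are 22 mm wide; open, the fingers measure 114 mm over their backs; the gripper's body (76 mm by 85 mm) begins 54 mm behind the grasp point. The pads swing forward as they close: fully open they stand 13 mm farther back than shut.
Start: joints at [-1.302, 0.615, -0.013, 1.423, 0.008, 1.103, -0.04], TCP at [0.189, 0.622, 0.304] pointing down, gripper open.
Joint ranges: [-3.12, 3.12], [-0.3, 2.06], [-1.34, 1.32], [0.26, 2.42], [-1.36, 4.5], [0.01, 1.98], [-2.84, 2.84]. Speed limits (rad/s): [2.79, 2.79, 3.14, 3.14, 3.14, 3.14, 3.14].

### API

Orientations are given as a unit quaternion [x, y, z, w].
In Python, from station import arm, snapshot, camera_info, ticket gives the robot as it stands. Calls block until the motion is done:
- arm.movep(position, orientation): joint-space move of the TCP to a pose.
- arm.line_to(position, velocity=0.15, ori=None): straight line of the TCP; ori=None keeps the orientation; velocity is the mean speed in m/s.
- arm.move_j(angles): joint-space move.
- arm.move_gripper(opening, effort=None): opening from 0.0 (shut) to 1.0 (fully open); effort is the grip in N (None keeps the last); returns when the fingers have stopped.
- arm.pause(seconds).
- arm.ik(position, orientation): joint angles nearest the present ones, or None.
- snapshot(name): name is "scene" or "top" or "wrist"; returns the picture (420x560x3 uint8, blue, green, red); there is no depth.
- camera_info(name): a dict with "fx", "fy", "cx", "cy" (pixels), "R" (3x3) and "t" (3): a world point X has camera coordinates R X + t; the wrist camera has in their place "T_tool_cam" (4x4, takes a point from camera to tool coordinates, whose origin is the TCP and whose axes are the tool frame's). Camera axes: x right, y down, z forward; pixel columns grow to the right and rows downward; lengths in m; the calibration is good to about 2 mm. A picture is of the moment at which its call begins: read the wrist's pose just before it. camera_info takes no time and is no camera call.
A pose or a line that the arm cannot do raises arm.MotionError and nothing moves.
- ticket.finish_job(): hands the job in, once; it reports no verdict.
Readings, each from a call of its own:
- arm.read_time(): time.
- arm.read_joint_positions(): joint angles.
- arm.read_dq(): joint speeds.
- arm.read_effort(): joint torques, N m.
- arm.read_tool_pos(): TCP position.
- arm.read_eef_rot(): TCP orientation.
- arm.read_ft_force(): force on the tool from outside, world axes, zero at the start.
- arm.read_wrist_torque(): the same for the moment, N m.
- arm.read_opening(): opening from 0.0 (shut) to 1.0 (fully open).
Only numpy, scipy, OpenCV 4.12 (cv2) and the standard library are available. Lean on these libraries where they do the work, as an engineer would, in place of code of your own. Each camera call takes 0.05 s, during which the arm holds its last target.

## Working session

There is one attempt and no reset: what is moved stays moved. The work goes in short steps, each a Python script; the robot and the scene stay as the last script left them, time stands still between calls to the robot, and variables do not carry over. Pictures are saved under pics/ and viewed, and the job is handed in when it is done.

```bash
mkdir -p pics; ls
python3 - <<'E'
from station import arm, snapshot, camera_info, ticket
import cv2
for n in ["scene","top","wrist"]:
    cv2.imwrite(f"pics/{n}0.png",snapshot(n)); print(n,camera_info(n))
print(arm.read_time(),arm.read_tool_pos(),arm.read_eef_rot(),arm.read_ft_force(),arm.read_opening())
E
```

```text
pics
scene {'fx': 381.85492903618854, 'fy': 381.85492903618854, 'cx': 278.48486144598843, 'cy': 213.24804759277097, 'R': array([[ 0.75827389, -0.6519091 , -0.00593538],
       [-0.38934864, -0.4455345 , -0.80616788],
       [ 0.52290376,  0.61360698, -0.5916571 ]]), 't': array([-0.47374534,  0.24219907,  0.66745461])}
top {'fx': 495.6110344082075, 'fy': 495.6110344082075, 'cx': 279.47218756893534, 'cy': 204.89434324253904, 'R': array([[ 0.0116281 , -0.99987956, -0.010279  ],
       [-0.99331829, -0.01037018, -0.11494013],
       [ 0.11481969,  0.01154685, -0.99331924]]), 't': array([-0.06162211,  0.55504246,  1.42362386])}
wrist {'fx': 303.6745538346244, 'fy': 303.6745538346244, 'cx': 284.23808042153536, 'cy': 209.22669723518732, 'T_tool_cam': array([[ 4.62282012e-04, -2.58442070e-01,  9.66026647e-01,
        -6.94244696e-02],
       [ 9.99998372e-01, -1.56530386e-03, -8.97306127e-04,
         6.91025990e-04],
       [ 1.74402689e-03,  9.66025490e-01,  2.58440925e-01,
        -6.58732381e-02],
       [ 0.00000000e+00,  0.00000000e+00,  0.00000000e+00,
         1.00000000e+00]])}
0.15 [0.18872699 0.62153294 0.30300229] [ 0.10314675  0.69953852 -0.10454378  0.69934055] [-0.2164483   0.82059981 -0.42658905] 1.0006659567286766
```

View pics/top0.png

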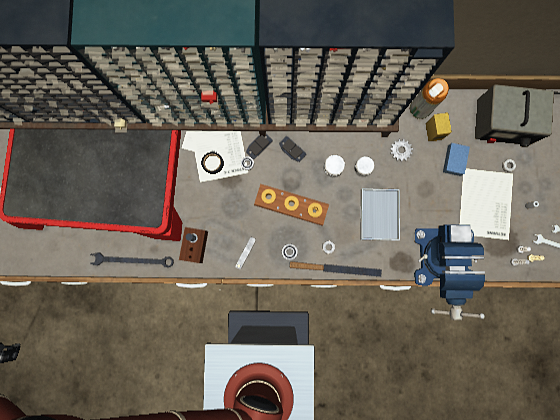

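View pics/scene0.png

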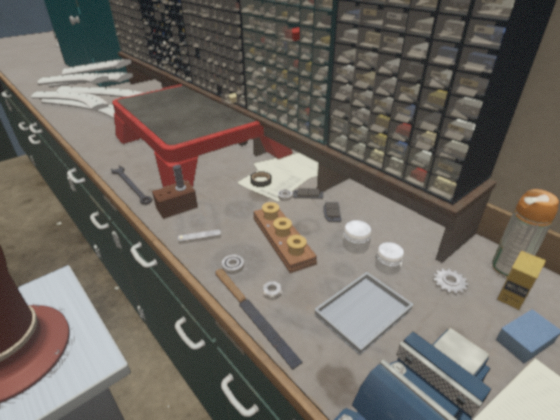

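View pics/wrist0.png

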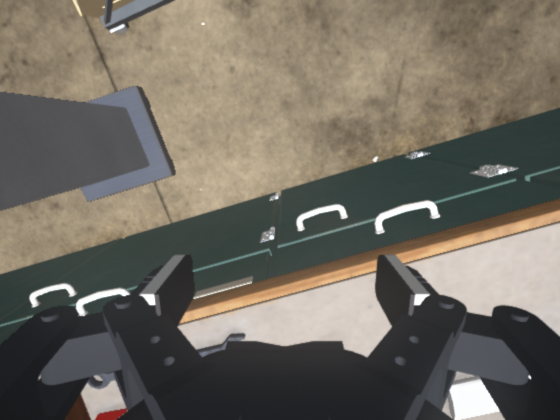

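The top view shows the rack at about (193,244), the block with bushes at (268,196), (292,203) and (315,210), the tray at (380,214), and a red toolbox beside the rack. Next I'll zoom in and measure.

```bash
cat > h.py <<'E'
from station import arm, snapshot, camera_info, ticket
import numpy as np, cv2
from scipy.spatial.transform import Rotation as Rot
def cam(n):
    c=camera_info(n)
    if n=="wrist":
        p=np.array(arm.read_tool_pos()); R=Rot.from_quat(arm.read_eef_rot()).as_matrix()
        T=np.array(c["T_tool_cam"]); Rwc=R@T[:3,:3]; o=R@T[:3,3]+p
        c["R"]=Rwc.T; c["t"]=-Rwc.T@o
    return c
def ray(c,uv,z):
    R=np.array(c["R"]); o=-R.T@np.array(c["t"])
    d=R.T@np.array([(uv[0]-c["cx"])/c["fx"],(uv[1]-c["cy"])/c["fy"],1])
    return o+d*(z-o[2])/d[2]
def proj(c,X):
    q=np.array(c["R"])@np.array(X)+c["t"]; return np.array([c["fx"]*q[0]/q[2]+c["cx"],c["fy"]*q[1]/q[2]+c["cy"]])
E
python3 - <<'E'
from h import *
im=cv2.imread("pics/top0.png")
cv2.imwrite("pics/topz.png",cv2.resize(im[130:280,170:420],None,fx=3.2,fy=3.2,interpolation=cv2.INTER_CUBIC))
im2=cv2.imread("pics/scene0.png")
cv2.imwrite("pics/scz.png",cv2.resize(im2[150:360,140:420],None,fx=2.8,fy=2.8,interpolation=cv2.INTER_CUBIC))
c=cam("top")
hsv=cv2.cvtColor(im,cv2.COLOR_BGR2HSV)
m=cv2.inRange(hsv,(18,110,110),(35,255,255))
n,l,s,ce=cv2.connectedComponentsWithStats(m)
for i in range(1,n):
    if s[i][4]>20: print(s[i],ce[i],ray(c,ce[i],0.052))
for nm,uv,z in [("rack",(193,244),.054),("gtop",(191,238),.12),("tray",(380,214),.01),("box",(180,205),.1),("box",(180,235),.05)]: print(nm,ray(c,uv,z))
E
```

```text
[436  75 124   5 302] [497.49006623  76.75165563] [ 0.94326205 -0.6988918   0.052     ]
[434 112  18  23 306] [442.25816993 123.12745098] [ 0.80042805 -0.53171423  0.052     ]
[262 189  14  15 137] [268.32116788 195.81751825] [ 0.5795175  -0.02306086  0.052     ]
[285 196  14  15 138] [291.22463768 202.75362319] [ 0.55993627 -0.08969004  0.052     ]
[308 203  14  14 155] [314.55483871 209.53548387] [ 0.54089825 -0.15727092  0.052     ]
rack [0.43754205 0.19111337 0.054     ]
gtop [0.45161072 0.18491044 0.12      ]
tray [ 0.53410718 -0.35391461  0.01      ]
box [0.54458292 0.22256854 0.1       ]
box [0.46315017 0.23024595 0.05      ]
```

View pics/topz.png

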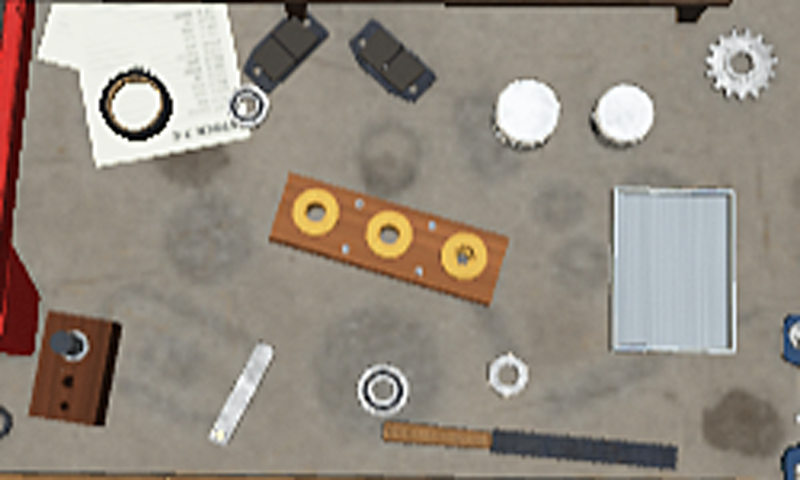

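View pics/scz.png

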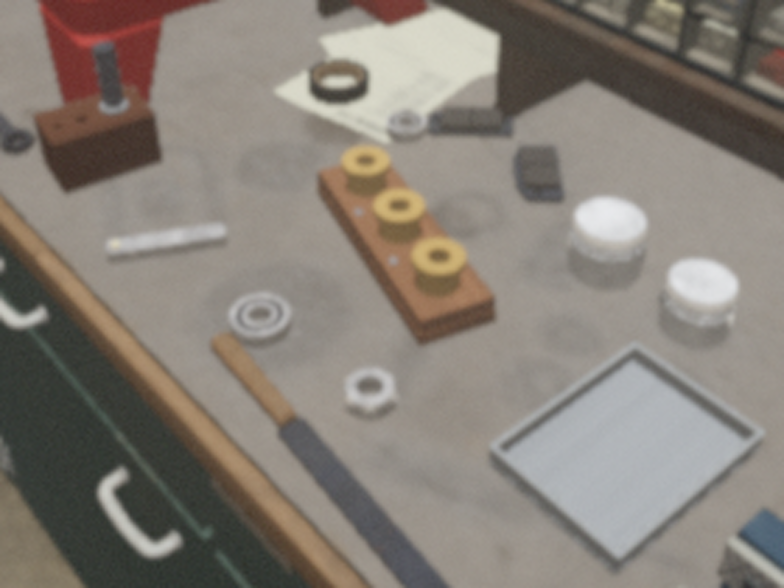

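Run:
```python
from h import *
im=cv2.imread("pics/top0.png"); im2=cv2.imread("pics/scene0.png")
a=cv2.resize(im[120:270,130:270],None,fx=4,fy=4,interpolation=cv2.INTER_CUBIC)
b=cv2.resize(im2[80:230,90:290],None,fx=4,fy=4,interpolation=cv2.INTER_CUBIC)
cv2.imwrite("pics/tb.png",a); cv2.imwrite("pics/tb2.png",b)
# IK feasibility for grasp at rack
for y,q in [(t,Rot.from_matrix(np.column_stack([[0,0,-1],[-np.cos(t),-np.sin(t),0],np.cross([0,0,-1],[-np.cos(t),-np.sin(t),0])])).as_quat()) for t in np.arange(-3.1,3.1,.3)]:
    r=[arm.ik(p,q) for p in ([.46,.185,.25],[.46,.185,.145],[.58,-.023,.11],[.54,-.157,.11],[.53,-.35,.2])]
    print(round(y,2),[None if k is None else np.round(k,2)[[0,6]].tolist() for k in r])
```

```text
-3.1 [[-0.67, -0.16], [-0.59, -0.09], [-0.15, 0.33], [0.1, 0.56], [0.2, 1.05]]
-2.8 [[-0.62, 0.1], [-0.55, 0.14], [-0.11, 0.55], [0.13, 0.8], [0.23, 1.3]]
-2.5 [[-0.57, 0.35], [-0.51, 0.37], [-0.07, 0.78], [0.17, 1.03], [0.27, 1.55]]
-2.2 [[-0.52, 0.6], [-0.47, 0.6], [-0.03, 1.0], [0.21, 1.26], [0.3, 1.81]]
-1.9 [[-0.47, 0.86], [-0.43, 0.83], [0.01, 1.23], [0.24, 1.49], [0.33, 2.08]]
-1.6 [[-0.42, 1.11], [-0.4, 1.06], [0.05, 1.45], [0.28, 1.71], [0.37, 2.32]]
-1.3 [[-0.37, 1.37], [-0.36, 1.29], [0.09, 1.67], [0.33, 1.93], [0.42, 2.55]]
-1.0 [[-0.31, 1.61], [-0.31, 1.52], [0.13, 1.9], [0.37, 2.14], [0.48, 2.77]]
-0.7 [[-0.25, 1.85], [-0.25, 1.72], [0.17, 2.13], [0.42, 2.35], [1.05, 2.34]]
-0.4 [[-0.19, 2.1], [-0.2, 1.93], [0.22, 2.36], [0.47, 2.57], [-0.01, -2.2]]
-0.1 [[-0.14, 2.35], [-0.16, 2.16], [0.26, 2.58], [0.52, 2.79], [-0.01, -1.9]]
0.2 [[-0.08, 2.59], [-0.11, 2.39], [0.31, 2.81], [-0.36, -1.65], [-0.01, -1.6]]
0.5 [[-0.02, 2.83], [-0.06, 2.61], [-0.59, -1.63], [-0.36, -1.35], [-0.01, -1.3]]
0.8 [[-1.11, -1.96], [-1.07, -1.67], [-0.59, -1.33], [-0.29, -1.16], [-0.01, -1.0]]
1.1 [[-1.11, -1.66], [-1.07, -1.37], [-0.52, -1.14], [-0.29, -0.86], [-0.01, -0.7]]
1.4 [[-0.93, -1.64], [-0.79, -1.54], [-0.4, -1.03], [0.01, -1.05], [0.12, -0.61]]
1.7 [[-0.88, -1.4], [-0.76, -1.28], [-0.35, -0.8], [0.0, -0.74], [0.14, -0.34]]
2.0 [[-0.84, -1.15], [-0.74, -1.02], [-0.31, -0.57], [0.01, -0.45], [0.14, -0.05]]
2.3 [[-0.8, -0.9], [-0.71, -0.77], [-0.27, -0.34], [0.03, -0.18], [0.13, 0.26]]
2.6 [[-0.76, -0.65], [-0.67, -0.54], [-0.23, -0.12], [0.05, 0.08], [0.15, 0.55]]
2.9 [[-0.71, -0.39], [-0.63, -0.31], [-0.19, 0.11], [0.07, 0.33], [0.17, 0.81]]
```

View pics/tb.png

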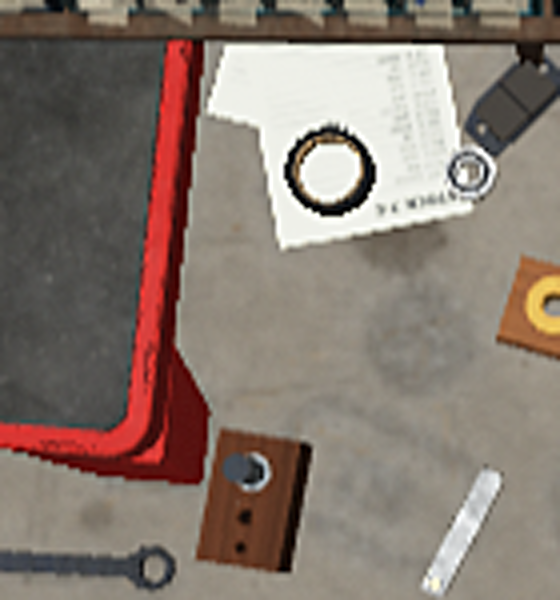

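View pics/tb2.png

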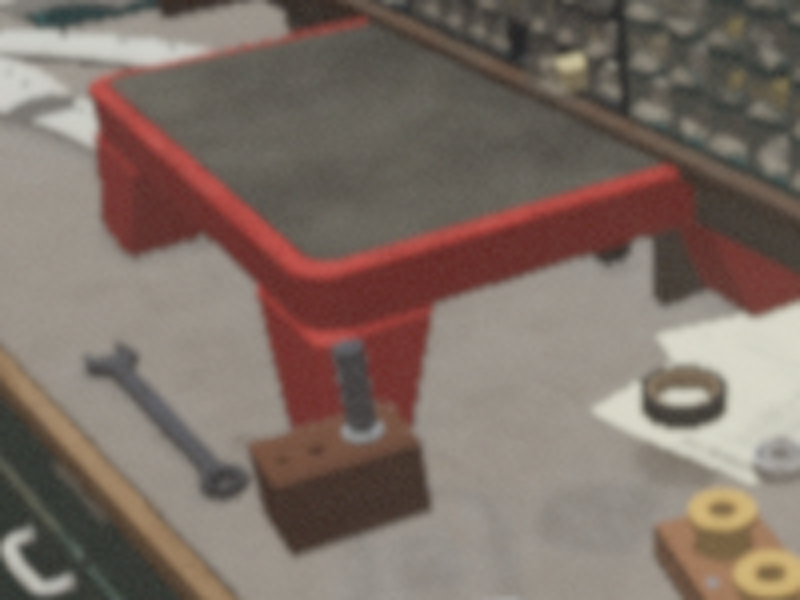

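Run:
```python
from h import *
ct,cs=cam("top"),cam("scene")
def tri(a,b):
    P=[np.array([[c["fx"],0,c["cx"]],[0,c["fy"],c["cy"]],[0,0,1]])@np.hstack([np.array(c["R"]),np.array(c["t"])[:,None]]) for c in (ct,cs)]
    X=cv2.triangulatePoints(P[0],P[1],np.array(a,float),np.array(b,float)).ravel();X=X[:3]/X[3];return X,proj(ct,X)-a
T=lambda x,y:(130+x/4,120+y/4); S=lambda x,y:(90+x/4,80+y/4)
print("rimcorner front-right",tri(T(140,440),S(320,262)))
print("rim back right",tri(T(190,45),S(675,172)))
print("gauge top",tri(T(235,468),S(347,346)))
print("leg bottom right",ray(ct,T(207,482),0),ray(ct,T(210,410),0), ray(cs,S(410,420),0))
print("rack corners top",[ray(ct,T(*p),.054)[:2] for p in [(220,428),(312,440),(285,572),(197,557)]])
print("collar",ray(ct,T(249,472),.059), ray(cs,S(363,430),.059))
print("tray",[ray(ct,(170+x/3.2,130+y/3.2),.018)[:2] for x,y in [(613,187),(736,187),(735,352),(613,352)]])
print("others",[ray(ct,(170+x/3.2,130+y/3.2),.014)[:2] for x,y in [(270,346),(217,440),(383,389),(508,375)]])
```

```text
rimcorner front-right (array([0.47178388, 0.24958308, 0.14976027]), array([ 0.15127278, -0.32011139]))
rim back right (array([0.7454377 , 0.22778227, 0.14095827]), array([ 0.03485047, -0.04848631]))
gauge top (array([0.45468382, 0.19107657, 0.11963481]), array([ 0.06750249, -0.14024447]))
leg bottom right [0.44942979 0.23504553 0.        ] [0.50325129 0.23464302 0.        ] [0.52615029 0.2675832  0.        ]
rack corners top [array([0.4861405 , 0.21575977]), array([0.47821787, 0.14913412]), array([0.38367323, 0.16578362]), array([0.39359106, 0.22913841])]
collar [0.45448296 0.19288357 0.059     ] [0.45466638 0.18877279 0.059     ]
tray [array([ 0.60902497, -0.29861248]), array([ 0.61017445, -0.4125046 ]), array([ 0.45731376, -0.40910638]), array([ 0.45606673, -0.29748414])]
others [array([0.45824949, 0.01762591]), array([0.37168471, 0.06471079]), array([ 0.41995177, -0.08692288]), array([ 0.43407141, -0.20163283])]
```

Triangulation puts the gauge top at (0.455, 0.191, 0.12) and the toolbox top at about 0.15 m, with its near corner at (0.47, 0.25). I'll move above the rack with the camera side facing away from the toolbox.

```bash
cat >> h.py <<'E'
def Q(t):
    y=np.array([-np.cos(t),-np.sin(t),0]); x=np.array([0,0,-1.])
    return Rot.from_matrix(np.column_stack([x,y,np.cross(x,y)])).as_quat()
TB=-0.28
def shot(name,tag):
    c=cam(name); im=snapshot(name); cv2.imwrite(f"pics/{tag}.png",im); np.save(f"pics/{tag}.npy",np.array([c],dtype=object)); return c,im
def loadcam(tag): return np.load(f"pics/{tag}.npy",allow_pickle=True)[0]
def st(): print("t",round(arm.read_time(),2),"pos",np.round(arm.read_tool_pos(),4),"F",np.round(arm.read_ft_force(),2),"op",round(arm.read_opening(),3))
E
python3 - <<'E'
from h import *
q=Q(TB)
print(np.round(arm.ik([.45,.18,.29],q),2))
arm.movep([.45,.18,.29],q); st(); print(np.round(arm.read_joint_positions(),2))
c,im=shot("wrist","w1")
for X in ([.4545,.19,.119],[.4545,.19,.059],[.5795,-.023,.052]): print(proj(c,X))
E
```

```text
[-0.18  0.4  -0.34  1.9   0.17  0.87  2.26]
t 2.12 pos [0.4499 0.1808 0.2901] F [1.13 0.09 0.11] op 0.999
[-0.18  0.4  -0.34  1.9   0.17  0.87  2.26]
[281.4618148  221.27254769]
[281.94571338 203.76113992]
[81.78568825 17.83171553]
```

View pics/w1.png

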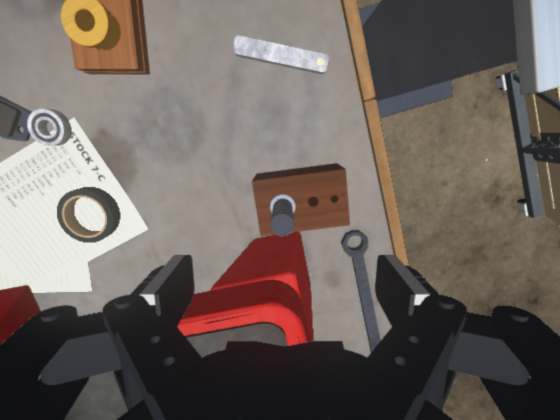

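The wrist view shows the rack at about (300,200), with the gauge collar at (282,205) and its top at about (283,226). I'll zoom in for exact fits.

Run:
```python
from h import *
im=cv2.imread("pics/w1.png")
cv2.imwrite("pics/w1z.png",cv2.resize(im[150:260,230:370],None,fx=5.7,fy=5.45,interpolation=cv2.INTER_CUBIC))
```

```text
(no output)
```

View pics/w1z.png

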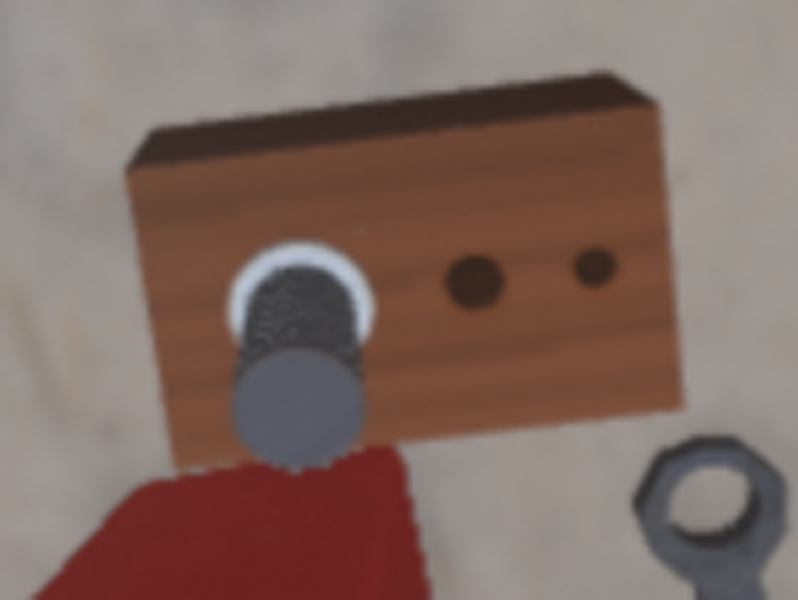

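Run:
```python
from h import *
c=loadcam("w1")
print(ray(c,(282.5,224.9),.119),ray(c,(282.8,207.1),.059))
```

```text
[0.45455259 0.19327027 0.119     ] [0.45464227 0.19362081 0.059     ]
```

Run:
```python
from h import *
q=Q(TB)
arm.move_gripper(0.6,60)
arm.line_to([.4546,.1928,.20],0.2,q)
arm.line_to([.4546,.1928,.145],0.1,q); st()
arm.move_gripper(0.0,60); st()
arm.pause(.2); st()
arm.line_to([.4546,.1928,.165],0.06); st()
c,im=shot("wrist","w2")
```

```text
t 3.92 pos [0.455  0.193  0.1456] F [-0.23  0.32  0.39] op 0.6
t 4.31 pos [0.4551 0.193  0.1457] F [ 0.52 -0.81  5.13] op 0.217
t 4.51 pos [0.4551 0.193  0.1458] F [ 0.57 -0.5   6.77] op 0.22
t 4.99 pos [0.4545 0.1927 0.1652] F [ 0.41 -0.12 -1.91] op 0.211
```

View pics/w2.png

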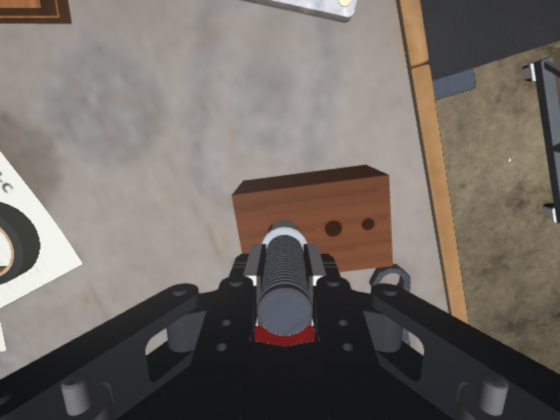

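Gripped, with opening 0.21. I'll lift it out and look at the bushes from beyond bush 1.

Run:
```python
from h import *
q=Q(TB)
arm.line_to([.4546,.1928,.26],0.2); st()
r=np.array([.277,.961]); b=np.array([.5795,-.0231])
p=b+.05*r
arm.line_to([p[0],p[1],.26],0.25); arm.pause(.2); st()
c,im=shot("wrist","w3")
for X in ([.5795,-.0231,.052],[.5599,-.0897,.052],[.5409,-.1573,.052]): print(proj(c,X))
hsv=cv2.cvtColor(im,cv2.COLOR_BGR2HSV)
m=cv2.inRange(hsv,(18,110,90),(35,255,255))
cs,_=cv2.findContours(m,cv2.RETR_CCOMP,cv2.CHAIN_APPROX_NONE)
for k in cs:
    if len(k)>25:
        e=cv2.fitEllipse(k); print(np.round(e[0],1),np.round(e[1],1),ray(c,e[0],.052));
```

```text
t 5.67 pos [0.4539 0.1923 0.2591] F [-0.07 -1.08 -2.02] op 0.219
t 6.89 pos [0.5927 0.0267 0.2602] F [-0.77 -0.02 -1.1 ] op 0.218
[282.43321127 143.16050203]
[282.91725103  58.17964222]
[282.37529622 -40.98773143]
[283.3 144.4] [45.2 46.4] [ 0.57903866 -0.02187726  0.052     ]
[283.2 143.4] [18.8 19.7] [ 0.57888007 -0.02269912  0.052     ]
[284.1  59.7] [48.5 54.1] [ 0.55931013 -0.08829085  0.052     ]
[284.   64.7] [14.8 18.9] [ 0.56044948 -0.084633    0.052     ]
```

View pics/w3.png

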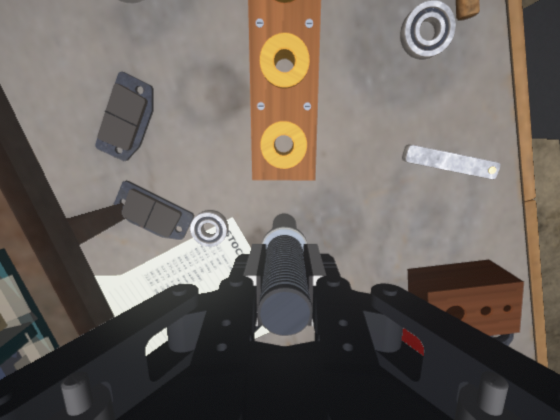

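Run:
```python
from h import *
c=loadcam("w3"); im=cv2.imread("pics/w3.png")
p=[.5927,.0267]
z=.2602-.135
for dz,r in ((0,.0064),(.003,.00825),(.044,.013),(.049,.013),(.109,.01)):
    o=proj(c,[*p,z+dz]); print(dz,o, proj(c,[p[0]-.277*r,p[1]-.961*r,z+dz]))
    cv2.circle(im,tuple(np.round(o).astype(int)),1,(0,0,255),-1)
cv2.imwrite("pics/w3z.png",cv2.resize(im[190:350,220:350],None,fx=3.7,fy=3.7,interpolation=cv2.INTER_CUBIC))
```

```text
0 [283.50273513 222.88283462] [283.51329936 214.15733606]
0.003 [283.49724139 224.18705951] [283.51102303 212.77110204]
0.044 [283.4035797 246.4225204] [283.42868892 224.51592918]
0.049 [283.38911688 249.85602191] [283.41466967 227.37322252]
0.109 [283.11555179 314.80088732] [283.13910903 289.79167856]
```

View pics/w3z.png

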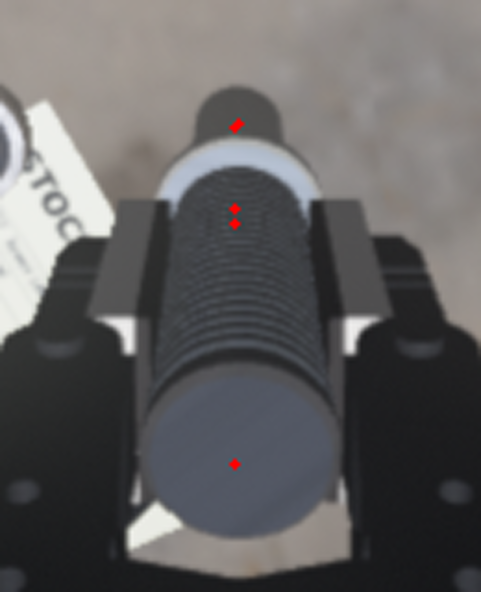

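```bash
cat >> h.py <<'E'
OFF=0.135
def feel(xy,lim=6.0,zend=.0125,q=None):
    """descend from tip .058; returns (tip z, dF)"""
    z=.058
    arm.line_to([xy[0],xy[1],z+OFF],0.12); arm.pause(.1)
    b=np.array(arm.read_ft_force()); f=b
    while z>zend:
        z=max(zend,z-.0015)
        arm.line_to([xy[0],xy[1],z+OFF],0.03)
        f=np.array(arm.read_ft_force())-b
        if f[2]>lim or np.linalg.norm(f[:2])>10:
            print("stop",round(z,4),np.round(f,2)); break
    arm.pause(.15)
    f=np.array(arm.read_ft_force())-b
    print("end cmd tip",round(z,4),"act tip",np.round(np.array(arm.read_tool_pos())[2]-OFF,4),"dF",np.round(f,2)); st()
    return z,f
E
python3 - <<'E'
from h import *
xy=(.5790,-.0224)
arm.line_to([*xy,.21],0.2)
feel(xy); shot("wrist","w4")
E
```

```text
end cmd tip 0.0125 act tip 0.0125 dF [ 1.05  0.39 -1.67]
t 15.73 pos [ 0.579  -0.0224  0.1475] F [ 0.65  0.44 -2.  ] op 0.217
```

View pics/w4.png

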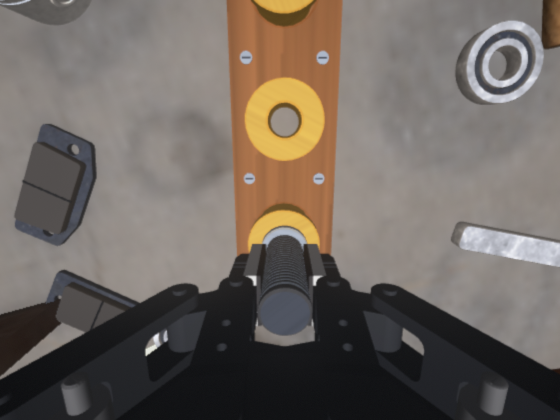

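The gauge went right through bush 1 with no contact force. In this view the bush 2 bore is at (285,120). I'll fit it, then try bush 2.

```bash
sed -i 's/z-.0015)/z-.0025)/' h.py
cat >> h.py <<'E'
def bushes(c,im):
    hsv=cv2.cvtColor(im,cv2.COLOR_BGR2HSV)
    m=cv2.inRange(hsv,(18,110,90),(35,255,255))
    cs,_=cv2.findContours(m,cv2.RETR_EXTERNAL,cv2.CHAIN_APPROX_NONE)
    for k in cs:
        if len(k)>60:
            e=cv2.fitEllipse(k); print(np.round(e[0],1),np.round(e[1],1),np.round(ray(c,e[0],.052),4))
E
python3 - <<'E'
from h import *
bushes(loadcam("w4"),cv2.imread("pics/w4.png"))
E
```

```text
[282.7 236.7] [60.8 64.3] [ 0.5782 -0.0265  0.052 ]
[284.2 118.7] [78.4 81.8] [ 0.5593 -0.0889  0.052 ]
[283.4   5.8] [14.7 63.8] [ 0.5453 -0.1385  0.052 ]
```

Run:
```python
from h import *
arm.line_to([.5790,-.0224,.20],0.12)
xy=(.5595,-.0892)
arm.line_to([*xy,.20],0.2)
feel(xy); c,im=shot("wrist","w5"); bushes(c,im)
```

```text
end cmd tip 0.0125 act tip 0.0126 dF [ 0.85 -0.2   0.96]
t 22.12 pos [ 0.5596 -0.0892  0.1476] F [ 0.39  0.05 -0.97] op 0.218
[284.2 334.4] [19.6 64.5] [ 0.5762 -0.0301  0.052 ]
[283.7 237.4] [63.3 64.5] [ 0.5584 -0.0928  0.052 ]
[282.8 116.6] [78.4 82.1] [ 0.5403 -0.1569  0.052 ]
```

View pics/w5.png

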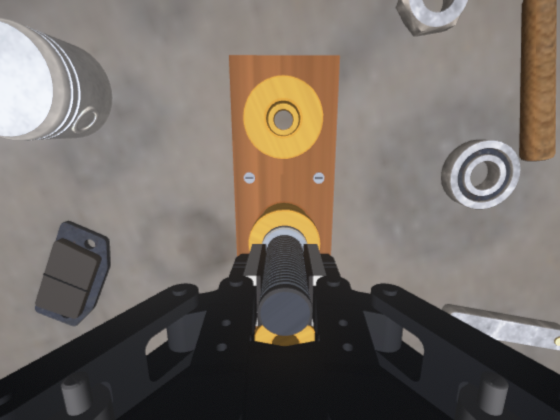

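Bush 2 passed too. Bush 3 visibly has a step inside its bore at (283,118), so I'll confirm it by feel.

Run:
```python
from h import *
arm.line_to([.5595,-.0892,.20],0.12)
xy=(.5405,-.1571)
arm.line_to([*xy,.20],0.2)
z,f=feel(xy,lim=4,zend=.026)
while f[2]<3 and z>.024:
    z-=.0008; arm.line_to([*xy,z+OFF],0.03); arm.pause(.1); print(z,arm.read_ft_force())
    f=np.array(arm.read_ft_force())+[0,0,1.5]
arm.pause(.2); st()
c,im=shot("wrist","w6"); bushes(c,im)
```

```text
stop 0.028 [-3.98 -0.77 14.06]
end cmd tip 0.028 act tip 0.0303 dF [-3.02  0.49 13.53]
t 26.75 pos [ 0.5412 -0.1571  0.1653] F [-2.11  0.28 11.45] op 0.218
t 26.95 pos [ 0.5412 -0.157   0.1653] F [-3.21  0.16 11.65] op 0.216
[286.2 333.8] [23.1 56.9] [ 0.5604 -0.0852  0.052 ]
[285.1 226.3] [53.9 61.4] [ 0.5392 -0.1613  0.052 ]
```

View pics/w6.png

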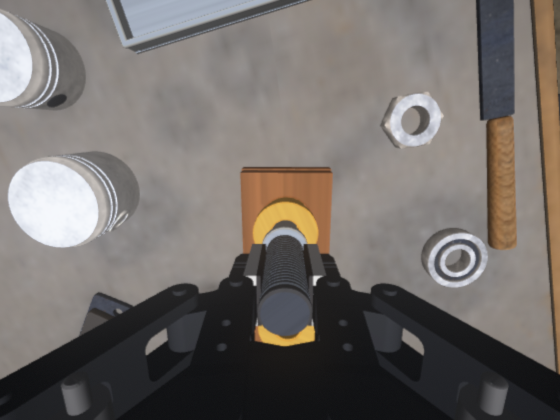

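The gauge rests on the step at tip z 0.0303 with about 13 N, so bush 3 is the stepped one. Now I'll return the gauge.

Run:
```python
from h import *
arm.line_to([.5405,-.1571,.21],0.15)
xy=(.4548,.1929)
arm.line_to([.4548,.1929,.235],0.3); arm.pause(.15); st()
c,im=shot("wrist","w7")
b=np.array(arm.read_ft_force())
z=.062
arm.line_to([*xy,z+OFF],0.12)
zend=.0125
while z>zend:
    z=max(zend,z-.0035); arm.line_to([*xy,z+OFF],0.04); f=np.array(arm.read_ft_force())-b
    if f[2]>6 or np.linalg.norm(f[:2])>10: print("stop",z,f);break
arm.pause(.1); print(z,np.array(arm.read_ft_force())-b); st()
shot("wrist","w8")
```

```text
t 28.97 pos [0.4553 0.1912 0.2347] F [-0.31  0.46 -1.21] op 0.221
0.0125 [-0.28721369 -0.06464541 -1.40865554]
t 33.33 pos [0.4548 0.1929 0.1476] F [ 0.04  0.46 -2.38] op 0.218
```

View pics/w8.png

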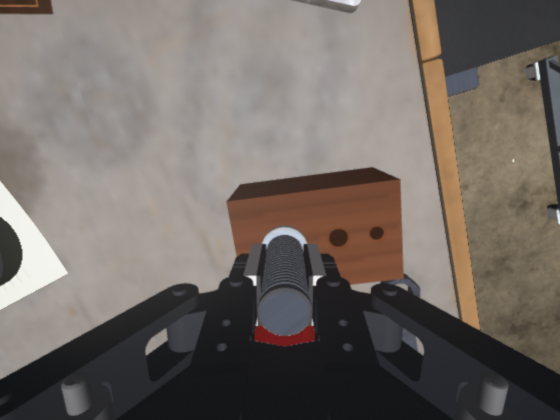

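Run:
```python
from h import *
b=np.array(arm.read_ft_force())
for z in (.011,.010,.009):
    arm.line_to([.4548,.1929,z+OFF],0.03); f=np.array(arm.read_ft_force())-b; print(z,f)
    if f[2]>4: break
arm.move_gripper(0.5,60); arm.pause(.1); st()
arm.line_to([.4548,.1929,.20],0.12)
arm.line_to([.45,.18,.29],0.2)
arm.pause(.1); c,im=shot("wrist","w9"); st()
cv2.imwrite("pics/w9z.png",cv2.resize(im[150:260,230:370],None,fx=5.7,fy=5.45,interpolation=cv2.INTER_CUBIC))
print(np.round(arm.read_joint_positions(),2))
# bush grasp options / tray
for t in (TB,TB+np.pi):
  for p in ([.5405,-.1571,.2],[.5405,-.1571,.1],[.533,-.354,.25],[.533,-.354,.09]):
    k=arm.ik(p,Q(t)); print(t,p,None if k is None else np.round(k,2))
for t in (-.4,-.2,-.1,0.,.1,.2,.5,.8,2.86,-2.86,-2,-1.57,1.57): 
    k=arm.ik([.533,-.354,.09],Q(t)); print(t,None if k is None else np.round(k,2))
```

```text
0.011 [ 0.85137384  0.43496205 -0.03572039]
0.01 [-1.34822697 -0.71346758  5.77699237]
t 34.34 pos [0.4548 0.1929 0.1449] F [ 0.38 -0.9   0.74] op 0.499
t 35.71 pos [0.4493 0.1797 0.2883] F [-0.04 -0.74 -0.45] op 0.5
[-0.1   0.41 -0.46  1.9   0.23  0.89  2.19]
-0.28 [0.5405, -0.1571, 0.2] [ 0.49  0.63 -0.38  1.79  0.32  0.78  2.81]
-0.28 [0.5405, -0.1571, 0.1] [ 0.43  0.77 -0.29  1.86  0.38  0.56  2.75]
-0.28 [0.533, -0.354, 0.25] [ 1.05  0.83 -0.96  1.51  0.71  1.19  2.83]
-0.28 [0.533, -0.354, 0.09] [ 0.97  0.98 -0.77  1.62  0.84  0.9   2.73]
2.861592653589793 [0.5405, -0.1571, 0.2] [-0.3   0.79  0.94  1.82 -0.78  0.95  0.71]
2.861592653589793 [0.5405, -0.1571, 0.1] [-0.29  0.97  0.94  1.88 -1.05  0.88  0.92]
2.861592653589793 [0.533, -0.354, 0.25] [ 0.07  0.82  0.94  1.54 -0.71  1.15  0.87]
2.861592653589793 [0.533, -0.354, 0.09] [ 0.15  0.98  0.75  1.65 -0.84  0.86  0.98]
-0.4 [ 0.88  0.92 -0.58  1.63  0.66  0.8   2.74]
-0.2 [ 0.97  0.98 -0.77  1.62  0.84  0.9   2.81]
-0.1 [ 1.05  1.06 -0.96  1.62  1.    1.02  2.8 ]
0.0 [ 1.12  1.16 -1.15  1.62  1.14  1.17  2.82]
0.1 [ 0.    1.16  1.13  1.66 -1.16  1.13 -1.57]
0.2 [ 0.    1.16  1.13  1.66 -1.16  1.13 -1.47]
0.5 [ 0.    1.16  1.13  1.66 -1.16  1.13 -1.17]
0.8 [ 0.    1.16  1.13  1.66 -1.16  1.13 -0.87]
2.86 [ 0.15  0.98  0.75  1.65 -0.84  0.86  0.97]
-2.86 [ 0.42  0.86  0.23  1.64 -0.29  0.67  1.08]
-2 [ 0.56  0.85 -0.02  1.64  0.02  0.65  1.68]
-1.57 [ 0.6   0.85 -0.07  1.64  0.09  0.66  2.05]
1.57 [ 0.    1.16  1.13  1.66 -1.16  1.13 -0.1 ]
```

View pics/w9z.png

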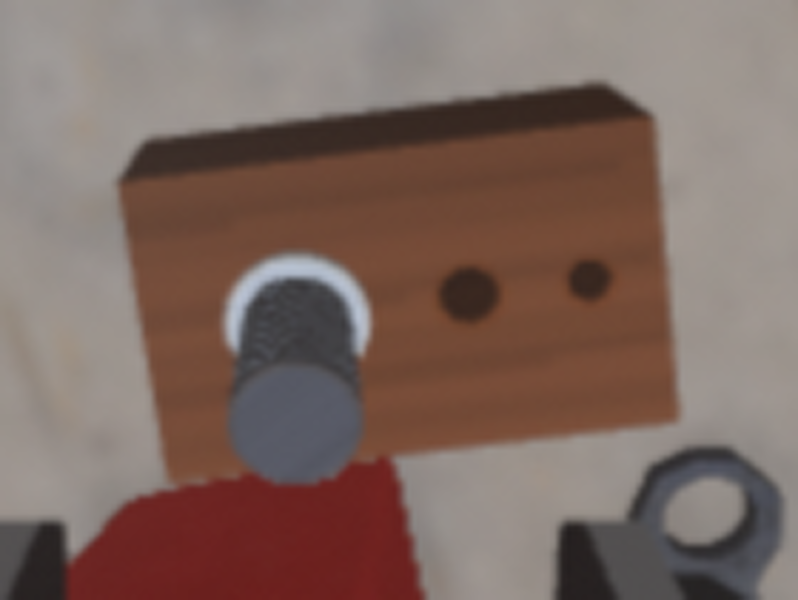

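Gauge is home, with its collar on the rack top. Next I'll turn to a comfortable configuration and go to bush 3.

Run:
```python
from h import *
arm.move_gripper(0.75,60)
arm.move_j([.2,.5,0.0,1.75,0.0,.89,.5])
st()
q=Q(TB+np.pi)
k=arm.ik([.5400,-.1572,.22],q); print(np.round(k,2))
if abs(k[2])<.6:
    arm.movep([.5400,-.1572,.22],q); arm.pause(.1); st()
    c,im=shot("wrist","w10"); bushes(c,im)
    for z in (.1,): print(np.round(arm.ik([.54,-.157,z],q),2))
    for p in ([.533,-.354,.25],[.533,-.354,.09]): print(np.round(arm.ik(p,q),2))
```

```text
t 37.54 pos [ 0.5385 -0.1303  0.2713] F [-0.36  0.68 -0.67] op 0.752
[ 0.15  0.58  0.15  1.79 -0.11  0.78  0.07]
t 38.13 pos [ 0.5409 -0.1561  0.221 ] F [0.04 0.47 0.22] op 0.749
[283.3 210.9] [49.5 50.3] [ 0.5401 -0.155   0.052 ]
[282.5 122.2] [53.7 56.2] [ 0.5585 -0.088   0.052 ]
[283.1  24. ] [57.1 60.8] [ 0.5771 -0.0247  0.052 ]
[ 0.18  0.76  0.11  1.87 -0.15  0.52  0.1 ]
[ 0.47  0.65  0.14  1.53 -0.1   0.97  0.36]
[ 0.49  0.85  0.11  1.64 -0.14  0.66  0.39]
```

View pics/w10.png

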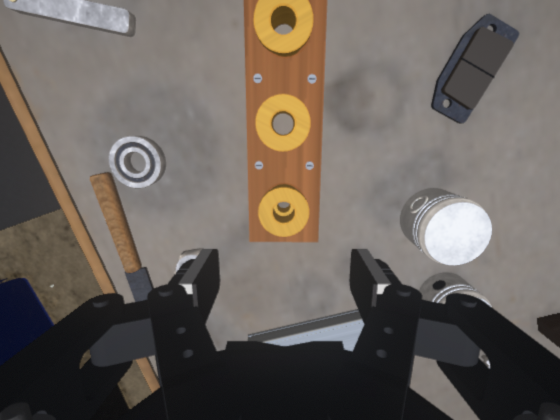

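Run:
```python
from h import *
xy=[.5402,-.1562]
arm.line_to([*xy,.13],0.15); b=np.array(arm.read_ft_force())
arm.line_to([*xy,.097],0.06); print(np.array(arm.read_ft_force())-b)
arm.move_gripper(0.0,60); arm.pause(.2); st()
arm.line_to([*xy,.115],0.06); st(); shot("wrist","w11")
arm.line_to([*xy,.20],0.15); arm.pause(.1); st()
shot("wrist","w12")
```

```text
[-0.56798276  0.38113717 -1.08078259]
t 40.18 pos [ 0.5404 -0.1563  0.0978] F [-1.72  0.33  6.06] op 0.471
t 40.63 pos [ 0.5402 -0.1562  0.1153] F [ 0.3  -0.3  -1.45] op 0.469
t 41.5 pos [ 0.5394 -0.1559  0.1986] F [-0.38 -0.12 -2.17] op 0.465
```

View pics/w12.png

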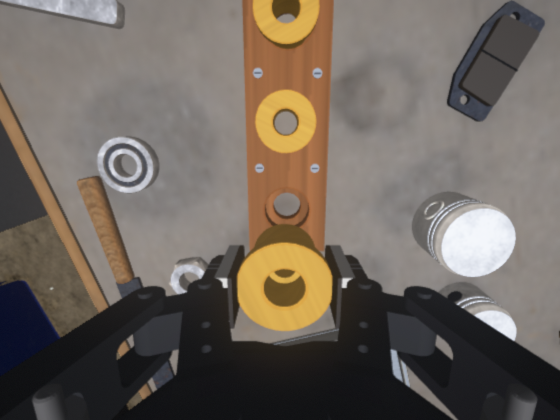

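The stepped bush is held upright and pocket 3 is empty at (287,205). Moving to the tray.

Run:
```python
from h import *
xy=[.533,-.354]
arm.line_to([*xy,.20],0.2); arm.pause(.1); st()
arm.line_to([*xy,.10],0.12); arm.pause(.1); b=np.array(arm.read_ft_force())
z=.095
while z>.084:
    arm.line_to([*xy,z],0.03); f=np.array(arm.read_ft_force())-b
    if f[2]>3: break
    z-=.001
print(z,f); st()
arm.move_gripper(0.75,60); arm.pause(.2); st()
arm.line_to([*xy,.2],0.15)
arm.line_to([xy[0]-.05,xy[1]+.05,.28],0.2); arm.pause(.2); shot("wrist","w13"); shot("top","t2"); shot("scene","s2"); st()
im=cv2.imread("pics/t2.png"); cv2.imwrite("pics/t2z.png",cv2.resize(im[130:280,170:420],None,fx=3.2,fy=3.2,interpolation=cv2.INTER_CUBIC))
```

```text
t 42.79 pos [ 0.5338 -0.3518  0.2   ] F [-0.24  0.28 -2.03] op 0.468
0.088 [-1.21296907  0.91452704  7.8753917 ]
t 45.94 pos [ 0.533  -0.354   0.0888] F [-1.4   0.73  5.39] op 0.471
t 46.5 pos [ 0.533  -0.354   0.0879] F [ 0.06  0.55 -0.28] op 0.753
t 48.43 pos [ 0.483  -0.3042  0.2792] F [ 0.57 -0.33  0.06] op 0.748
```

View pics/w13.png

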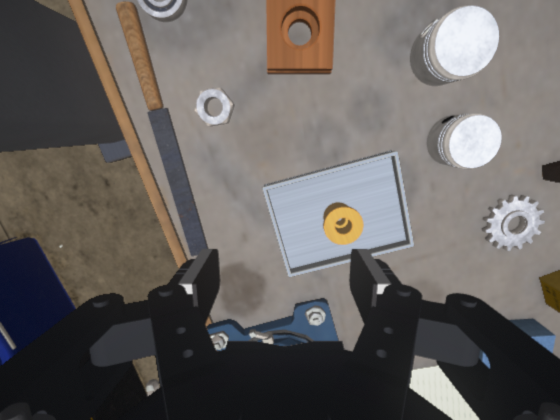

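View pics/s2.png

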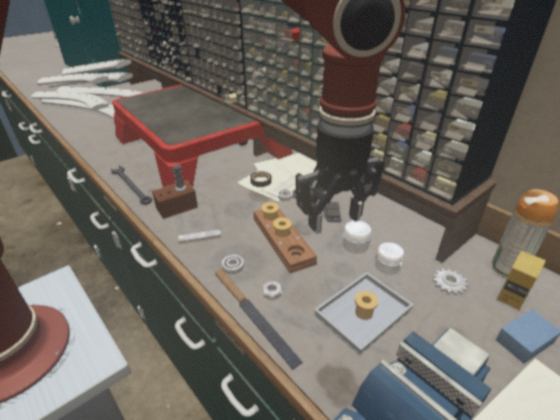

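View pics/t2z.png

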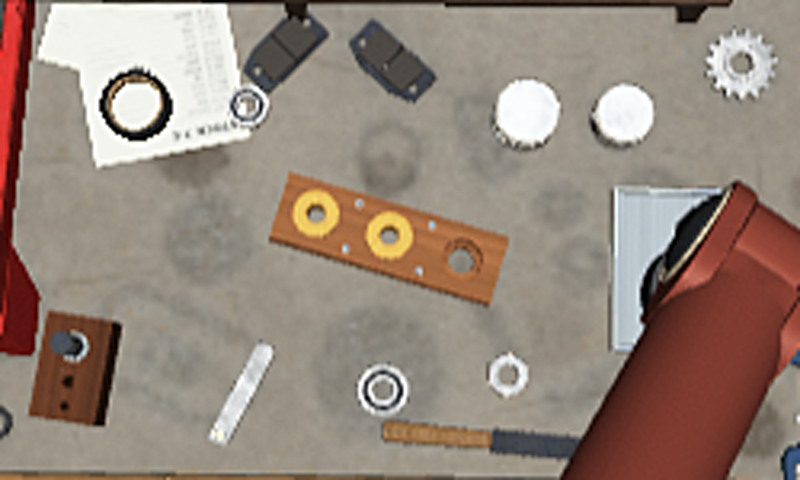

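The bush stands upright in the middle of the tray at wrist pixel (343,225). The gauge is home, both good bushes are in their pockets, and the bystanders haven't visibly moved. Handing in.

Run:
```python
from h import *
print(ray(loadcam("w13"),(344,226),.043)); st()
ticket.finish_job()
```

```text
[ 0.53284947 -0.35418862  0.043     ]
t 48.43 pos [ 0.483  -0.3042  0.2792] F [ 0.57 -0.33  0.06] op 0.748
the job is handed in; nothing more can be done
```

I tried the gauge in the bushes from left to right. It went right through the left and middle bushes, to a tip height of about 12.5 mm, with negligible force. In the right bush it came to rest on the step, tip at about 30 mm, with about 13.5 N on the wrist sensor.

I put the gauge back in the rack, stood the stepped bush in the tray and handed the job in at 48.4 s; no verdict was reported.

- **Gauge:** a wrist picture showed it upright in the rack with its collar on the rack's top. It met firm contact at the expected depth before I let go.
- **Stepped bush:** it stands upright at about (0.533, -0.354), the tray centre I had measured.
- **Everything else:** the last pictures show the good bushes in their pockets and the bystanders with no visible movement. The arm was clear, with the gripper open at about 0.28 m. I judged this by eye and did not measure how far each piece had moved.
- **Disagreements:** none of the checks failed. The camera views differed by 1–2 mm, within the calibration.

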